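# Clamp a sherd in the ratchet holding jig

### The job

Lay the smallest of the three sherds on the robot's right flat on the wooden bed of the holding jig, between the two cork pads, and let go of it. Then squeeze the jig's trigger towards its grip and let it spring back, again and again, until the moving jaw holds the sherd firmly against the fixed pad; squeeze lightly, because old pottery cracks if it is pressed hard. Let go of the trigger and leave the other two sherds where they are.

Things in the scene. Friction and masses are not known exactly. Their poses are not given: they have to be found in the camera images.
- small_sherd: The part: smallest sherd, a grey-brown angular pottery fragment 62 x 49 x 15 mm, 25 to 50 g. Origin under its middle, x along the 62 mm, z up. Along its own 45 degrees (between +x and +y) it is 44 mm wide, along its 135 degrees (between -x and +y) 61 mm. Picked across the 61 mm at the origin, it sits steadiest in the jig with its 45 degree line along jig y.
- long_sherd: Bystander to leave alone: a long narrow sherd, 100 x 43 x 20 mm. Origin under its middle.
- broad_sherd: Bystander to leave alone: a broad sherd, 71 x 68 x 17 mm. Origin under its middle.
- jig: Holding jig, fixed: a black one-hand bar clamp screwed on its side to a plywood board 168 x 172 x 18 mm. Origin on the desk under the bed's middle, z up, y from fixed to moving jaw, +x from the bed across the steel bar (middle x 75, z 45 mm) to grip and trigger. Housing: x 53 to 105, y -94 to -44, up to z 68 mm. Jaw arms beside the bed: z 32 to 58 mm.
- bed_middle (a point): Where the sherd's underside goes: top of the wooden bed, 30 mm above the desk, open above. The bed is 76 mm along jig x. The fixed pad's face is 34 mm from here in jig -y, the moving pad's face starts 36 to 62 mm from here in +y. Both cork pads span x -30 to 30 mm and stand 2 to 28 mm above the bed.
- fixed_pad: Cork pad on the fixed jaw, 60 x 10 x 26 mm; origin in the middle of its clamping face, which looks to jig +y. The moving pad slides the sherd along the bed to this one, then pressure builds; the moving pad is sprung and sinks 1 mm per 3 N. The sherd must end up pressed on this pad with at least 6 N (firm); over 30 N cracks it.
- trigger (a joint): Trigger angle, rad: 0 let go (a light spring returns it), 0.32 squeezed home. At trigger_face it takes 3 to 8 N while the jaw runs free, 9 to 12 mm a full squeeze; the ratchet (3 mm teeth) holds it. Then the jaw presses 1.25 times the squeeze beyond that: 20 N on the trigger stalls it before home with about 17 N on the sherd (firm); 35 N cracks it. It takes 3 to 7 squeezes.
- trigger_face (a point): Crest of the rounded finger swell on the trigger's outer face, 45 mm from its pivot and 45 mm above the desk; it is 28 mm high (z 31 to 59 mm). It looks to jig -y and moves 14 mm to jig +y in a full squeeze.
- handle_face (a point): Middle of the fixed grip's outer face, 45 mm above the desk, 30 mm high, looking to jig +y. Grip and trigger stand out side by side over the bare desk: 64 mm over both outer faces when let go, 50 mm when squeezed home; from above, one finger goes on either side. Only the trigger moves, so a squeezing gripper ends up centred 25 mm in jig -y from here.
Not all that is in view belongs to the job. What is shaped like the small_sherd but orange is not meant.

How it is judged (in metres and radians):
On the way, in this order (a step that is already met when the one before it is completed fails the run):
1. the small sherd lies flat on the bed between the pads, let go (x of small_sherd in the frame of bed_middle between -0.035 and 0.035 m and y of small_sherd in the frame of bed_middle between -0.03 and 0.03 m and z of small_sherd in the frame of bed_middle below 0.004 m and angle between small_sherd's own z axis and vertical below 0.15 rad and contact force between the fingers and small_sherd below 0.1 N), for 0.2 s.
2. the trigger is squeezed (value of joint trigger above 0.12 rad), for 0.02 s.
3. the trigger springs back (value of joint trigger below 0.08 rad), for 0.02 s.
4. the trigger is squeezed again (value of joint trigger above 0.09 rad), for 0.02 s.
At the end, for the whole second after the job is handed in: The small sherd is clamped between the pads, pressed against the fixed pad with more than 6 N, at rest and flat on the bed (within 6 mm of it and 0.2 rad of level), within 35 mm of the bed's middle along the pads; the trigger is let go and back below 0.05 rad (contact force between small_sherd and fixed_pad above 6 N and x of small_sherd in the frame of bed_middle between -0.035 and 0.035 m and z of small_sherd in the frame of bed_middle below 0.006 m and angle between small_sherd's own z axis and vertical below 0.2 rad and value of joint trigger below 0.05 rad and linear speed of small_sherd below 0.01 m/s); the robot touches nothing.
It fails at once if the sherd is cracked: pressed against the fixed pad with more than 30 N (contact force between small_sherd and fixed_pad above 30 N).
It fails at once if another sherd is moved by more than 30 mm (distance of any of long_sherd, broad_sherd from where it was at the start of the episode above 0.03 m).
It also fails if it takes over 72 s, if anything falls off the work surface, if the arm or the gripper's body presses on something with over 40 N, if the wrist force passes 120 N, or if a joint passes its speed limit or range.

### The arm

A 7-joint arm with a two-finger parallel gripper is mounted at the origin on a cart in front of the work surface, level with it; the furniture and walls round the work are solid. World frame = base frame: x ahead of the robot, y to its left, z up, the work surface at z = 0. Lengths are in mm, angles in rad, forces in N, time in s.
With the tool pointing down it reaches from about 400 to 875 mm from the base axis. Payload 19.3 kg.
Tool frame: the origin (TCP) lies on the centre line of the jaws, within the pads' length; the fingertips stand 25 mm ahead of it and the grasp point (between the pads) lies 6 mm ahead of it; z points along the fingers, y is the line along which they close (so a half turn about z gives the same grasp; the last joint's range is limited). The gripper opens to 85 mm and grips with 20 to 120 N. Pads are 22 mm wide; open, the fingers measure 114 mm over their backs; the gripper's body (76 mm by 85 mm) begins 54 mm behind the grasp point. The pads swing forward as they close: fully open they stand 13 mm farther back than shut.
Start: joints at [1.11, 0.521, -0.036, 1.599, 0.021, 1.021, -0.113], TCP at [238.052, -577.881, 256.291] pointing down, gripper open.
Joint ranges: [-2.91, 2.91], [-0.3, 2.13], [-1.5, 1.42], [0.17, 2.43], [-1.26, 4.41], [0.16, 1.93], [-2.52, 2.52]. Speed limits (rad/s): [1.89, 1.89, 2.39, 2.39, 3.01, 3.01, 3.01].

### API

Orientations are given as a unit quaternion [x, y, z, w].
In Python, from station import env gives the robot as it stands.
- The arm moves only by the shell command python3 -m pendant 'ROWS' [FORCE]. ROWS is a JSON object of lists of equal length, an entry for each row: "travel": the shift along the world's x, y, z in cm, a list of three; "roll": the turn about the world's z in degrees; "jaw": the opening, from 0 (shut) to 1 (fully open). A call has 1 to 5 rows; each row shifts and turns the commanded pose from where the row before left it; what a row does not reach is not made up. A row lasts 1/8 s, in which the tool goes at most 62.5 mm and 10.7 degrees, less where a joint would pass 70% of its speed; a pose out of reach is approached as far as the arm can. A call with a gripper value outside its range is refused whole. The fingers move at their own pace and stop on an object; FORCE is the grip in N (left out, the last holds). Time passes only in rows, so rows that do not move let the fingers close. It gives the time, the measured TCP pose, the force, the opening and the grip force at its end, in the units of the state.
- env.get_state(): the state, without advancing time (a new reading comes with each control period).
- env.snapshot(name): name is "scene" or "top" or "wrist"; returns the picture (480x640x3 uint8, red, green, blue); there is no depth.
- env.get_calibration(name): a dict with "vertical_fov" (degrees; the focal length in pixels is half the picture's height over the tangent of half this angle, whatever the lens; pixels are square), "cx", "cy" (the principal point, pixels), "extrinsics" (4x4, takes a point from camera to world coordinates); the wrist camera has in their place "mount" (4x4, takes a point from camera to tool coordinates, whose origin is the TCP and whose axes are the flange's). Camera axes: x right, y down, z forward; pixel columns grow to the right and rows downward; lengths in mm; the calibration is good to about 2 mm. The wrist camera is an equidistant fisheye: a pixel r from the principal point sees the ray r / f radians off the axis. A picture is of the moment at which its call begins: read the wrist's pose just before it. get_calibration takes no time and is no camera call.
- env.hand_in(): hands the job in; it is judged then, once.
The state is a dict: "clock": time; "joint_pos": joint angles; "qvel": joint speeds; "tau": joint torques, N m; "eef_pos": TCP position; "orientation": TCP orientation; "wrist_force": force on the tool from outside, world axes, zero at the start; "wrist_torque": the same for the moment, N m; "gripper_width": finger opening in mm; "finger_force": force on a finger pad.
Only numpy, scipy, OpenCV 4.12 (cv2) and the standard library are available. Lean on these libraries where they do the work, as an engineer would, in place of code of your own. Each camera call takes 0.05 s, during which the arm holds its last target. There are 200 camera calls.

## Working session

There is one attempt and no reset: what is moved stays moved. The work goes in short steps, Python scripts to look and compute and a shell command to move; the robot and the scene stay as the last step left them, time stands still between calls to the robot, and variables do not carry over. Pictures are saved under pics/ and viewed, at most 10 in all, crops included, and the job is handed in when it is done.

```bash
mkdir -p pics; ls; python3 - <<'E'
from station import env
import cv2,numpy as np
for n in ["scene","top","wrist"]:
    s=env.get_state() 
    im=env.snapshot(n); cv2.imwrite(f"pics/{n}0.png",im[:,:,::-1]); c=env.get_calibration(n)
    print(n,{k:np.round(v,4).tolist() for k,v in c.items()})
print(s)
E
```

```text
pics
scene {'vertical_fov': 43.2287, 'cx': 331.4335, 'cy': 248.554, 'extrinsics': [[-0.7869, -0.4628, 0.4081, -5.5091], [-0.6169, 0.6074, -0.5005, 576.3004], [-0.0162, -0.6456, -0.7635, 1129.3115], [0.0, 0.0, 0.0, 1.0]]}
top {'vertical_fov': 54.8735, 'cx': 316.1305, 'cy': 240.3572, 'extrinsics': [[-0.0223, -0.9908, 0.1338, 456.9877], [-0.9997, 0.0238, 0.0097, -162.3658], [-0.0128, -0.1335, -0.991, 904.5436], [0.0, 0.0, 0.0, 1.0]]}
wrist {'vertical_fov': 65.7065, 'cx': 315.5354, 'cy': 236.2849, 'mount': [[-0.0001, -0.9499, -0.3125, 80.2692], [1.0, 0.0001, -0.0008, -0.4871], [0.0008, -0.3125, 0.9499, -118.5804], [0.0, 0.0, 0.0, 1.0]]}
{'clock': 0.1, 'joint_pos': array([ 1.10981655,  0.52193445, -0.03632584,  1.59992997,  0.02122168,
        1.02110531, -0.11282437]), 'qvel': array([-0.00061048, -0.00205157, -0.00065541, -0.00222146,  0.00041874,
        0.0003733 ,  0.00076376]), 'tau': array([ 2.58993845e-03, -9.28496075e+01,  1.98370121e+00, -3.70535409e+01,
        1.81168638e-02,  5.44619048e-03, -1.10232668e-05]), 'eef_pos': array([ 237.93150223, -577.64991813,  255.80327188]), 'orientation': array([ 9.80974429e-01,  1.94136351e-01, -1.39153068e-04, -4.75822232e-04]), 'wrist_force': array([ 0.01401282, -0.45934236, -0.24024615]), 'wrist_torque': array([0.01516102, 0.02877416, 0.01361697]), 'finger_force': 0.0, 'gripper_width': 85.22752816660262}
```

View pics/top0.png

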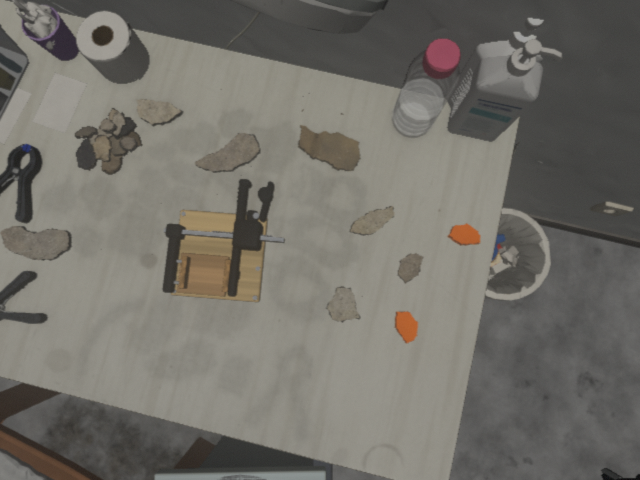

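View pics/wrist0.png

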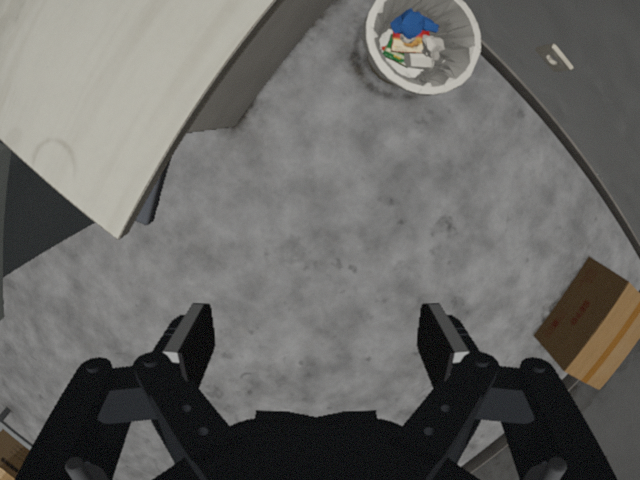

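The top picture shows three natural sherds on the robot's right: long at (372,221), a small grey-brown one at (409,267) and broad at (343,303). It also shows orange decoys at (464,234) and (406,326). The jig's bed is at about (205,273), with the grip at (242,200) and the trigger at (265,195). What could be taken for the small sherd: (409,267) grey-brown, (464,234) orange, (406,326) orange. I choose (409,267). The wrist view shows only floor.

```bash
cat > h.py <<'E'
import numpy as np,cv2
from station import env
def ray(n,px,T=None):
    c=env.get_calibration(n); f=240/np.tan(np.radians(c['vertical_fov']/2))
    d=(np.array(px,float)-[c['cx'],c['cy']])/f
    if n=='wrist':
        r=np.linalg.norm(d); d=np.r_[d*np.sin(r)/max(r,1e-9),np.cos(r)]; M=T@np.array(c['mount'])
    else: d=np.r_[d,1]; M=np.array(c['extrinsics'])
    return M[:3,3],M[:3,:3]@d
def onz(n,px,z,T=None):
    o,d=ray(n,px,T); return o+d*(z-o[2])/d[2]
def proj(n,P,T=None):
    c=env.get_calibration(n); f=240/np.tan(np.radians(c['vertical_fov']/2))
    M=np.linalg.inv(T@np.array(c['mount']) if n=='wrist' else np.array(c['extrinsics']))
    p=M[:3,:3]@np.array(P,float)+M[:3,3]
    if n=='wrist':
        h=np.hypot(p[0],p[1]); u=p[:2]/h*np.arctan2(h,p[2])
    else: u=p[:2]/p[2]
    return u*f+[c['cx'],c['cy']]
def tcp(s):
    from scipy.spatial.transform import Rotation as R
    T=np.eye(4);T[:3,:3]=R.from_quat(s['orientation']).as_matrix();T[:3,3]=s['eef_pos'];return T
E
python3 - <<'E'
from h import *
im=cv2.imread('pics/top0.png')
a=cv2.resize(im[165:315,150:300],(600,600),interpolation=cv2.INTER_CUBIC)
b=cv2.resize(im[242:292,384:434],(200,200),interpolation=cv2.INTER_CUBIC)
o=np.zeros((600,800,3),np.uint8);o[:,:600]=a;o[:200,600:]=b
cv2.imwrite('pics/crop1.png',o)
# sherd segmentation
hsv=cv2.cvtColor(im,cv2.COLOR_BGR2HSV); g=cv2.GaussianBlur(im,(3,3),0).astype(float).mean(2)
m=np.zeros(g.shape,np.uint8); m[245:290,388:432]=(g[245:290,388:432]<135)
n,l,st,ce=cv2.connectedComponentsWithStats(m); i=1+np.argmax(st[1:,4]); print(st[i],ce[i])
cs,_=cv2.findContours((l==i).astype(np.uint8),cv2.RETR_EXTERNAL,cv2.CHAIN_APPROX_NONE)
P=np.array([onz('top',p[0],8)[:2] for p in cs[0]])
print(cv2.minAreaRect(P.astype(np.float32)))
for t in range(0,180,15):
    u=np.array([np.cos(np.radians(t)),np.sin(np.radians(t))]);q=P@u;print(t,round(np.ptp(q)+1.8,1),round((q.max()+q.min())/2,1))
E
```

```text
[397 252  27  32 606] [409.5709571 266.7310231]
((523.6483154296875, -334.3579406738281), (45.95490264892578, 63.807682037353516), 43.00442886352539)
0 61.4 520.7
15 56.1 417.2
30 49.8 285.9
45 48.1 134.0
60 48.9 -26.5
75 48.7 -186.3
90 53.9 -334.4
105 61.9 -458.5
120 65.8 -551.4
135 66.0 -606.4
150 66.8 -618.3
165 66.1 -589.5
```

View pics/crop1.png

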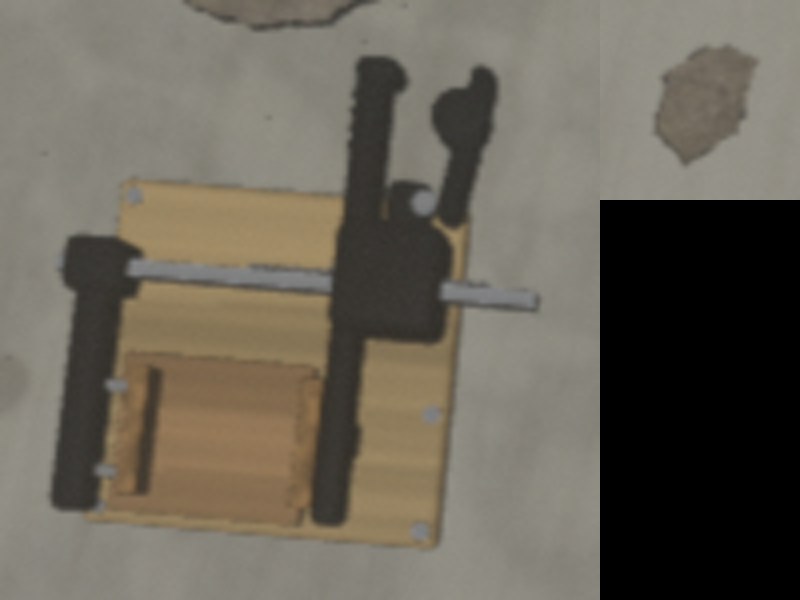

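The crop shows the grey-brown small sherd. The jig has the fixed jaw with its housing on the right, at crop (345,430), and the moving jaw on the left at (85,390). Pad faces are at about crop x 296 and 143, the grip is at (370,140) and the trigger swell at (465,118).

```bash
python3 - <<'E'
from h import *
from scipy.optimize import least_squares
F=lambda p:np.array(p)/4-[0,0]+[150-.375,165-.375]
# (crop px, jig xyz) point correspondences
C=[((303,378),(30,-34,58)),((289,508),(-30,-34,58)),((331,336),(53,-44,68)),((443,341),(53,-94,68))]
B=[(122,182),(470,213),(437,547),(87,518)]
print('board',[onz('top',F(p),18)[:2].round(1).tolist() for p in B])
print('bar',[onz('top',F(p),48)[:2].round(1).tolist() for p in [(135,268),(530,300)]])
def w(q,P):
    c,s=np.cos(q[2]),np.sin(q[2]);return np.array([q[0]+c*P[0]-s*P[1],q[1]+s*P[0]+c*P[1],P[2]])
def res(q):
    r=[(proj('top',w(q,P))-F(p)) for p,P in C]
    b=[onz('top',F(p),18)[:2] for p in B]; e=b[0]-b[3]; e2=b[1]-b[2]
    for v in (e,e2): r.append([ (np.arctan2(v[1],v[0])-q[2])*60]*2)
    return np.concatenate(r)
s=least_squares(res,[480,60,-.1]);q=s.x
print(q,np.degrees(q[2]),s.fun.round(1))
for P in [(0,0,30),(75,-130,48),(75,50,48),(38,-34,30),(-38,-34,30)]: print(P,w(q,P).round(1),((proj('top',w(q,P))-[149.6,164.6])*4).round())
for n,p,z in [('grip L/top',(350,140),60),('trig crest R',(493,118),59),('swell L',(434,118),59),('grip end',(380,62),60),('mov pad',(143,430),58)]:
    v=onz('top',F(p),z)[:2]-q[:2];c,s_=np.cos(q[2]),np.sin(q[2]);print(n,(c*v[0]+s_*v[1]).round(1),(-s_*v[0]+c*v[1]).round(1))
E
```

```text
board [[642.8, 111.5], [623.2, -59.1], [462.1, -42.1], [479.6, 125.5]]
bar [[595.2, 95.4], [575.5, -90.4]]
[ 5.12464621e+02  4.90897879e+01 -1.00654466e-01] -5.767076064216142 [ 0.9  0.8  1.   1.  -0.5 -1.3 -1.3 -0.5  0.9  0.9 -0.3 -0.3]
(0, 0, 30) [512.5  49.1  30. ] [241. 444.]
(75, -130, 48) [574.  -87.8  48. ] [525. 303.]
(75, 50, 48) [592.1  91.3  48. ] [144. 274.]
(38, -34, 30) [546.9  11.4  30. ] [320. 370.]
(-38, -34, 30) [471.2  19.1  30. ] [304. 530.]
grip L/top 144.0 -43.0
trig crest R 159.7 -108.6
swell L 157.6 -81.0
grip end 182.3 -53.3
mov pad 1.8 38.7
```

```bash
python3 -m pendant '{"travel":[[5.6,4.8,0],[5.7,4.9,-2],[5.7,4.9,-2],[5.7,4.9,-3],[5.7,4.9,-3]],"roll":[3.6,3.5,3.5,3.5,3.5],"jaw":[1,1,1,1,1]}' 20; python3 -m pendant '{"travel":[[0,0,0],[0,0,0]],"roll":[0,0],"jaw":[1,1]}'
python3 - <<'E'
from h import *
s=env.get_state();T=tcp(s);im=env.snapshot('wrist');cv2.imwrite('pics/w1.png',im[:,:,::-1]);np.save('T1.npy',T);print(s['eef_pos'],s['joint_pos'],proj('wrist',[522,-334,8],T),proj('wrist',T[:3,3]+[0,0,-6],T))
E
```

```text
clock: 0.78
eef_pos: [466.4, -381.4, 177.2]
orientation: [0.939, 0.343, 0.0, 0.0]
wrist_force: [1.2, -0.9, 0.4]
gripper_width: 85.7
finger_force: 0.0
clock: 1.02
eef_pos: [464.7, -383.1, 177.7]
orientation: [0.94, 0.342, -0.0, -0.0]
wrist_force: [-0.5, -1.9, 0.1]
gripper_width: 85.2
finger_force: 0.0
[ 464.70670818 -383.11132483  177.65795778] [ 0.69396097  0.57908086 -0.14882857  1.72826421  0.10953225  0.84296931
 -0.37720364] [315.441348   124.49256731] [316.93461177 331.25425019]
```

View pics/w1.png

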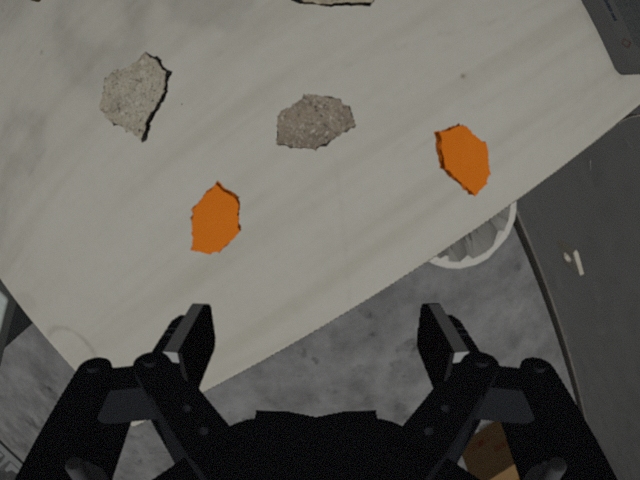

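The wrist view shows the small grey-brown sherd at (316,122), where (315,124) was predicted. The orange decoys are at (216,218) and (463,158), and the broad sherd is at (137,95).

```bash
python3 - <<'E'
from h import *
T=np.load('T1.npy');im=cv2.imread('pics/w1.png');g=cv2.GaussianBlur(im,(3,3),0).astype(float).mean(2)
bg=cv2.mean(im[160:190,300:340])[:3];th=(np.mean(bg)+g[122,316])/2
m=np.zeros(g.shape,np.uint8);m[80:165,262:370]=g[80:165,262:370]<th
m=cv2.morphologyEx(m,cv2.MORPH_CLOSE,np.ones((5,5)))
n,l,st,ce=cv2.connectedComponentsWithStats(m);i=1+np.argmax(st[1:,4]);print(st[i],th,bg)
cs,_=cv2.findContours((l==i).astype(np.uint8),cv2.RETR_EXTERNAL,cv2.CHAIN_APPROX_NONE)
P=np.array([onz('wrist',p[0],7,T)[:2] for p in cs[0]])
U=lambda t:np.array([np.cos(np.radians(t)),np.sin(np.radians(t))])
wd=lambda t:np.ptp(P@U(t))
best=min((sum((wd(p+a)-b)**2 for a,b in[(0,62),(45,44),(90,49),(135,61)]),p) for p in range(-90,90))
p=best[1];print(best,[round(wd(p+a),1) for a in(0,45,90,135)])
c=[(P@U(p+a)).max()/2+(P@U(p+a)).min()/2 for a in(0,90)];print('origin',c[0]*U(p)+c[1]*U(p+90))
E
```

```text
[ 276   94   80   57 3350] 124.37277777777777 (134.3975, 143.32250000000002, 145.51666666666668)
(np.float64(0.33494640860784414), -6) [np.float64(61.6), np.float64(43.7), np.float64(49.0), np.float64(60.8)]
origin [ 520.63782038 -331.71016731]
```

```bash
python3 -m pendant '{"travel":[[2.8,2.6,-3],[2.8,2.55,-3],[0,0,-4],[0,0,-3],[0,0,-1]],"roll":[-1,0,0,0,0],"jaw":[1,1,1,1,1]}' 20; python3 -m pendant '{"travel":[[0,0,0],[0,0,-0.4]],"roll":[0,0],"jaw":[1,1]}'; python3 -m pendant '{"travel":[[0,0,0],[0,0,0],[0,0,0],[0,0,0],[0,0,0]],"roll":[0,0,0,0,0],"jaw":[0.5,0.5,0.5,0.5,0.5]}' 25
```

```text
clock: 1.7
eef_pos: [519.9, -332.2, 36.7]
orientation: [0.943, 0.333, -0.001, -0.0]
wrist_force: [0.2, -0.2, 0.8]
gripper_width: 84.9
finger_force: 0.0
clock: 1.95
eef_pos: [521.7, -332.2, 35.3]
orientation: [0.943, 0.333, 0.001, 0.001]
wrist_force: [0.6, -0.2, 0.3]
gripper_width: 85.7
finger_force: 0.0
clock: 2.58
eef_pos: [520.8, -330.5, 35.3]
orientation: [0.943, 0.334, -0.0, -0.001]
wrist_force: [-11.6, 10.5, 28.3]
gripper_width: 47.8
finger_force: 24.5
```

```bash
python3 -m pendant '{"travel":[[0,0,0],[0,0,0],[0,0,0],[0,0,2],[0,0,0]],"roll":[0,0,0,0,0],"jaw":[1,1,1,1,1]}' 20
cat > seg.py <<'E'
from h import *
s=env.get_state();T=tcp(s);im=env.snapshot('wrist')[:,:,::-1].copy();cv2.imwrite('pics/w2.png',im)
g=cv2.GaussianBlur(im,(3,3),0).astype(float).mean(2)
c=proj('wrist',[520.6,-331.7,8],T);print(c,s['eef_pos'])
x0,y0=(c-[110,90]).astype(int);w=im[y0:y0+180,x0:x0+220];cv2.imwrite('pics/w2c.png',cv2.resize(w,None,fx=2.5,fy=2.5))
E
python3 seg.py
```

```text
clock: 3.2
eef_pos: [522.1, -331.8, 56.0]
orientation: [0.943, 0.334, 0.001, 0.001]
wrist_force: [0.8, -0.1, 0.7]
gripper_width: 85.5
finger_force: 0.0
[314.42189656 287.39087397] [ 522.06476743 -331.8267525    55.97820734]
```

View pics/w2.png

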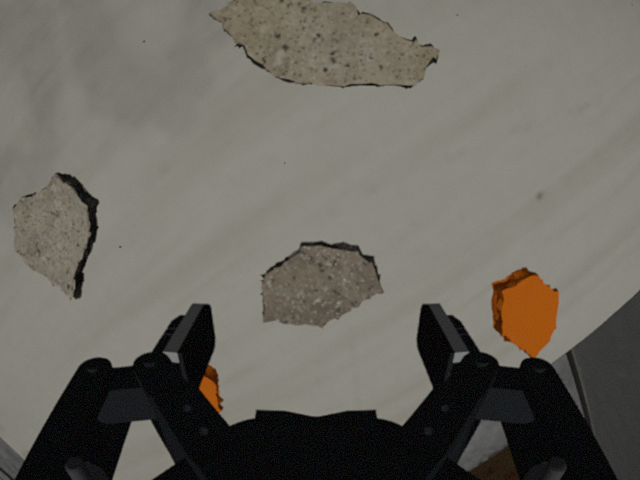

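The sherd now spans (262..383, 242..327), still flat, and the decoys and other sherds have not moved. The fingertips rode over its top because they stand farther back when open, so I go lower.

```bash
python3 -m pendant '{"travel":[[0.2,-0.1,-1.4],[0,0,-1.4],[0,0,-0.6],[0,0,0]],"roll":[0,0,0,0],"jaw":[1,1,1,1]}' 25; python3 -m pendant '{"travel":[[0,0,0],[0,0,0],[0,0,0],[0,0,0],[0,0,0]],"roll":[0,0,0,0,0],"jaw":[0.6,0.6,0.6,0.6,0.6]}' 25
```

```text
clock: 3.75
eef_pos: [522.7, -332.0, 18.9]
orientation: [0.943, 0.334, -0.001, -0.001]
wrist_force: [0.8, 0.4, 0.2]
gripper_width: 85.2
finger_force: 0.0
clock: 4.38
eef_pos: [523.3, -332.3, 20.4]
orientation: [0.943, 0.334, 0.0, 0.0]
wrist_force: [-2.8, 2.3, 5.7]
gripper_width: 59.6
finger_force: 26.0
```

```bash
python3 -m pendant '{"travel":[[0,0,3],[0,0,5],[0,3,4],[-0.1,5,0],[-0.2,5,0]],"roll":[0,0,0,7,7],"jaw":[0.6,0.6,0.6,0.6,0.6]}' 25; python3 -m pendant '{"travel":[[-0.2,5.5,0],[-0.2,5.5,0],[-0.2,5,0],[-0.1,5,0],[0,3,0]],"roll":[7,7,7,6,4],"jaw":[0.6,0.6,0.6,0.6,0.6]}';python3 -m pendant '{"travel":[[-0.1,1.1,0],[0,0,0],[0,0,0]],"roll":[0.2,0,0],"jaw":[0.6,0.6,0.6]}'
python3 - <<'E'
from h import *
s=env.get_state();T=tcp(s);im=env.snapshot('wrist');cv2.imwrite('pics/w3.png',im[:,:,::-1]);np.save('T3.npy',T);print(s['eef_pos'],s['orientation'],s['joint_pos'],proj('wrist',[512.5,49.1,30],T))
E
```

```text
clock: 5.0
eef_pos: [520.3, -201.1, 140.8]
orientation: [0.894, 0.448, 0.001, 0.001]
wrist_force: [1.2, 0.3, -0.3]
gripper_width: 59.6
finger_force: 27.5
clock: 5.62
eef_pos: [513.0, 40.2, 140.3]
orientation: [0.742, 0.671, 0.0, 0.0]
wrist_force: [-0.4, -0.8, 0.1]
gripper_width: 59.7
finger_force: 27.5
clock: 6.0
eef_pos: [512.2, 47.3, 139.8]
orientation: [0.743, 0.669, -0.0, 0.0]
wrist_force: [0.0, 1.0, -0.5]
gripper_width: 59.5
finger_force: 27.5
[512.21989749  47.30375878 139.83033806] [ 7.42843761e-01  6.69464744e-01 -2.20820296e-04  2.32720031e-04] [ 0.06046945  0.53349601 -0.3569762   1.97607963  0.28730142  0.6806231
 -0.57983207] [316.12816739 241.87753964]
```

View pics/w3.png

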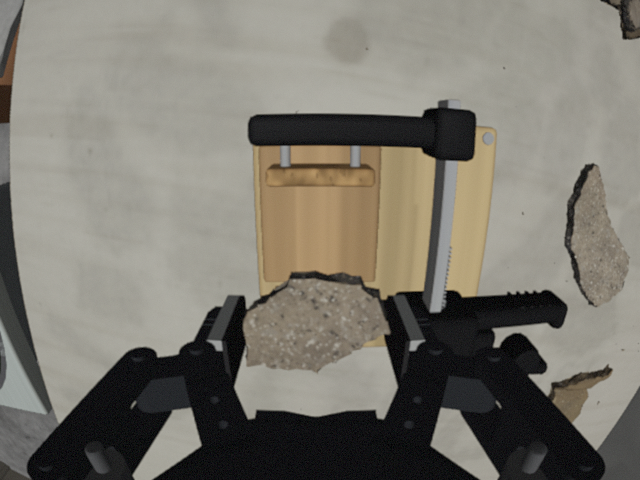

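The sherd is held level at (316,322), and the moving pad spans (267..374, 167..186). The bed edges are at columns 263 and 377 at row 280. The grip is at (515,308) and the trigger at (523,352).

```bash
python3 - <<'E'
from h import *
T=np.load('T3.npy');a=np.radians(-5.8);o=np.array([512.5,49.1])
def J(n,p,z):
    v=onz('wrist',p,z,T)[:2];d=v-o;print(n,v.round(1),'jig',(np.cos(a)*d[0]+np.sin(a)*d[1]).round(1),(-np.sin(a)*d[0]+np.cos(a)*d[1]).round(1))
J('movpad L face top',(267,186),58);J('movpad R',(374,185),58)
for p in[(260,190),(263,280),(380,190),(377,280)]:J('bed edge',p,30)
J('bar',(446,160),48);J('bar',(435,308),48)
J('grip end',(565,308),60);J('grip outer',(525,293),60);J('swell crest?',(545,368),59)
J('hous?',(427,292),58)
J('tcp grasp',(316,331),100)
E
```

```text
movpad L face top [490.   93.8] jig -26.9 42.2
movpad R [548.6  88.3] jig 31.9 42.7
bed edge [480.9  87. ] jig -35.2 34.6
bed edge [473.7  25.5] jig -36.2 -27.4
bed edge [556.1  79.3] jig 40.4 34.4
bed edge [551.   17.4] jig 41.5 -27.7
bar [594.4  97.9] jig 76.6 56.8
bar [5.875e+02 2.000e-01] jig 79.5 -41.0
grip end [689.1 -11. ] jig 181.8 -41.9
grip outer [649.8   8.1] jig 140.7 -26.9
swell crest? [683.8 -66.3] jig 182.1 -97.5
hous? [578.6  18.7] jig 68.8 -23.6
tcp grasp [510.   26.1] jig -0.2 -23.2
```

```bash
python3 -m pendant '{"travel":[[0.2,0.5,-2],[0,0,-3],[0,0,-2.3],[0,0,-1.3],[0,0,0]],"roll":[0,0,0,0,0],"jaw":[0.6,0.6,0.6,0.6,0.6]}' 25; python3 -m pendant '{"travel":[[0,0,-0.2],[0,0,-0.1],[0,0,0]],"roll":[0,0,0],"jaw":[0.6,0.6,0.6]}'
```

```text
clock: 6.68
eef_pos: [513.9, 53.2, 53.4]
orientation: [0.742, 0.67, -0.001, -0.0]
wrist_force: [-0.9, 0.2, 0.5]
gripper_width: 59.6
finger_force: 27.5
clock: 7.05
eef_pos: [514.3, 53.7, 51.2]
orientation: [0.742, 0.67, 0.0, 0.0]
wrist_force: [0.6, 0.2, -0.3]
gripper_width: 59.7
finger_force: 27.5
```

Within 1 mm of the bed. I lower a touch, release and rise.

```bash
python3 -m pendant '{"travel":[[0,0,-0.1],[0,0,0]],"roll":[0,0],"jaw":[0.6,0.6]}';python3 -m pendant '{"travel":[[0,0,0],[0,0,0],[0,0,0],[0,0,0]],"roll":[0,0,0,0],"jaw":[0.8,0.85,0.85,0.85]}'; python3 -m pendant '{"travel":[[0,0,2],[0,0,4],[0,0,4],[0,-5,2],[0,-2,0]],"roll":[0,0,0,0,0],"jaw":[1,1,1,1,1]}' ; python3 -m pendant '{"travel":[[0,0,0]],"roll":[0],"jaw":[1]}'
python3 - <<'E'
from h import *
s=env.get_state();T=tcp(s);im=env.snapshot('wrist');cv2.imwrite('pics/w4.png',im[:,:,::-1]);np.save('T4.npy',T);print(s['eef_pos'],s['orientation'])
E
```

```text
clock: 7.3
eef_pos: [514.4, 53.7, 50.4]
orientation: [0.742, 0.67, 0.0, 0.0]
wrist_force: [-2.5, -0.9, 11.3]
gripper_width: 59.6
finger_force: 28.6
clock: 7.8
eef_pos: [514.1, 53.7, 49.8]
orientation: [0.742, 0.67, -0.0, -0.0]
wrist_force: [0.2, -0.5, 0.6]
gripper_width: 72.5
finger_force: 0.0
clock: 8.43
eef_pos: [514.6, -18.8, 171.4]
orientation: [0.743, 0.67, 0.001, 0.001]
wrist_force: [-1.1, -1.2, -0.5]
gripper_width: 85.4
finger_force: 0.0
clock: 8.55
eef_pos: [514.1, -17.9, 170.0]
orientation: [0.743, 0.669, -0.0, 0.0]
wrist_force: [0.6, 0.7, 0.7]
gripper_width: 85.5
finger_force: 0.0
[514.08250369 -17.86380122 169.96959419] [ 7.42946047e-01  6.69351241e-01 -1.02634667e-04  2.76053217e-04]
```

View pics/w4.png

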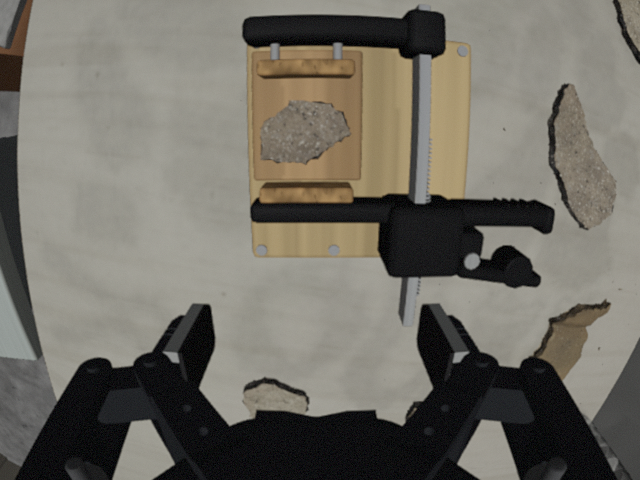

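The sherd lies flat on the bed at (305,132), clear of both pads (rows 68 and 190). The grip is at (515,213), the pivot bolt at (472,261) and the trigger swell at about (515,260).

```bash
python3 - <<'E'
from h import *
T=np.load('T4.npy');a=np.radians(-5.8);o=np.array([514.5,51.])
def J(n,p,z,c='wrist'):
    v=onz(c,p,z,T)[:2];d=v-o;print(n,v.round(1),'jig',(np.cos(a)*d[0]+np.sin(a)*d[1]).round(1),(-np.sin(a)*d[0]+np.cos(a)*d[1]).round(1))
J('fixpad L face top',(260,183),58);J('fixpad R',(353,183),58);J('bed end',(254,179),30);J('bed end R',(361,180),30)
J('movpad',(257,76),58);J('movpad',(354,75),58)
J('sherd',(305,132),40)
for z in(58,66): J('pivot',(472,261),z)
J('grip outer',(520,201),60);J('grip inner',(520,222),60);J('grip tip',(554,215),60);J('swell top',(512,246),59);J('swell R',(534,262),59);J('lower lever edge',(510,280),45);J('tip',(541,280),55)
F=lambda p:np.array(p)/4+[149.6,164.6]
for z in (58,66):J('T pivot',F((423,203)),z,'top')
J('T swell L',F((434,118)),59,'top');J('T crest',F((493,118)),59,'top');J('T tip',F((485,68)),55,'top');J('T grip outer',F((352,118)),60,'top');J('T grip outer',F((348,190)),60,'top')
J('T pad',F((303,378)),58,'top')
im=cv2.imread('pics/top0.png')[165:230,225:295]
im2=cv2.imread('pics/w4.png')[180:300,440:570]
v=np.zeros((560,800,3),np.uint8);b=cv2.resize(im,None,fx=5,fy=5,interpolation=cv2.INTER_CUBIC);c=cv2.resize(im2,None,fx=3.3,fy=3.3,interpolation=cv2.INTER_CUBIC)
v[:b.shape[0],:b.shape[1]]=b;v[:c.shape[0],360:360+c.shape[1]]=c
v=np.clip(v.astype(float)*2.2,0,255).astype(np.uint8);cv2.imwrite('pics/crop5.png',v)
E
```

```text
fixpad L face top [483.1  26. ] jig -28.7 -28.0
fixpad R [541.5  19.8] jig 30.0 -28.4
bed end [474.4  25. ] jig -37.2 -30.0
bed end R [549.6  16.2] jig 38.5 -31.1
movpad [489.5  93.1] jig -29.1 39.4
movpad [548.3  87.2] jig 30.0 39.4
sherd [514.3  54. ] jig -0.5 3.0
pivot [623.2 -42.9] jig 117.6 -82.4
pivot [619.7 -39.3] jig 113.8 -79.2
grip outer [659.3  -1.3] jig 149.4 -37.4
grip inner [660.2 -16.7] jig 151.8 -52.7
grip tip [691.2 -14.1] jig 182.4 -46.9
swell top [655.3 -34.8] jig 148.7 -71.1
swell R [676.9 -50.2] jig 171.8 -84.3
lower lever edge [664.5 -69.8] jig 161.4 -105.1
tip [688.9 -69. ] jig 185.6 -101.7
T pivot [621.  -41.8] jig 115.4 -81.6
T pivot [619.5 -43. ] jig 113.9 -82.9
T swell L [661.2 -47.3] jig 155.9 -83.0
T crest [660.5 -75. ] jig 158.0 -110.6
T tip [685.7 -71. ] jig 182.7 -104.1
T grip outer [661.9  -9. ] jig 152.7 -44.8
T grip outer [627.7  -7.2] jig 118.5 -46.4
T pad [540.5  13.9] jig 29.6 -34.3
```

View pics/crop5.png

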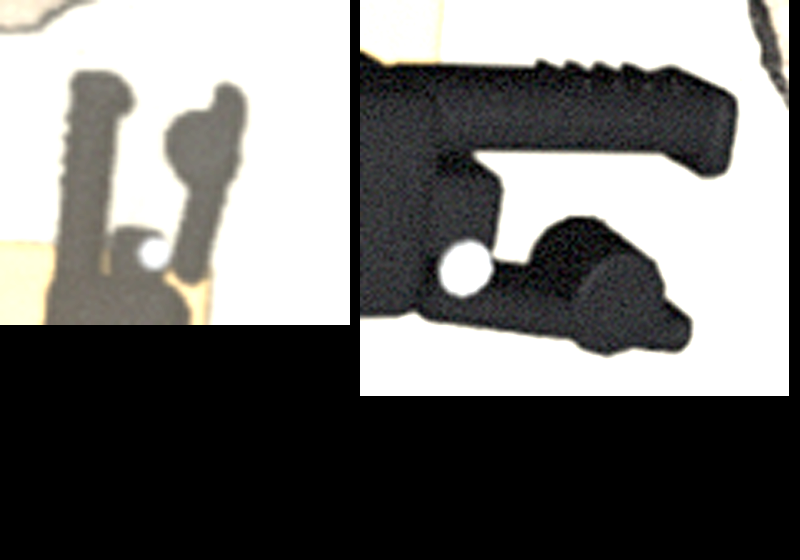

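The crop shows the grip on top, running from (440,110) to (735,110), and the trigger lever below it with a cylindrical swell whose top disc is at crop (615,305). The disc's outer edge is at (607,352).

```bash
python3 - <<'E'
from h import *
T=np.load('T4.npy');a=np.radians(-5.8);o=np.array([515,54.])
def J(n,p,z,c='wrist'):
    v=onz(c,p,z,T)[:2];d=v-o;print(n,v.round(1),'jig',(np.cos(a)*d[0]+np.sin(a)*d[1]).round(1),(-np.sin(a)*d[0]+np.cos(a)*d[1]).round(1))
J('crest',(515,286.7),59);J('disc c',(517.3,272.4),59);J('disc top',(523,258),59)
for z in(30,60):J('grip outer',(515,200),z);J('grip outer near',(480,200),z)
J('grip inner',(515,225.5),60);J('grip end',(552,205),60)
for j in [(155,-43.6),(158,-75.6)]: print(j,o+[np.cos(a)*j[0]-np.sin(a)*j[1],np.sin(a)*j[0]+np.cos(a)*j[1]])
E
```

```text
crest [661.6 -68.7] jig 158.3 -107.3
disc c [662.2 -56.8] jig 157.7 -95.3
disc top [666.1 -45.5] jig 160.4 -83.8
grip outer [672.5  -8.5] jig 163.0 -46.3
grip outer near [640.8  -6.2] jig 131.2 -47.2
grip outer [ 6.551e+02 -3.000e-01] jig 144.8 -39.8
grip outer near [627.    1.8] jig 116.7 -40.6
grip inner [656.1 -19. ] jig 147.7 -58.3
grip end [688.6  -6.3] jig 178.8 -42.4
(155, -43.6) [664.80045531  -5.04052497]
(158, -75.6) [664.55129593 -37.17987654]
```

```bash
python3 -m pendant '{"travel":[[3,-0.3,0],[3,-0.3,0],[3,-0.3,0],[3,-0.3,0],[3.1,-0.2,0]],"roll":[-10,-10,-10,-10,-10],"jaw":[1,1,1,1,1]}' 20; python3 -m pendant '{"travel":[[0,0,0],[0,0,0],[0,0,0],[0,0,0],[0,0,0]],"roll":[-10,-10,-10,-9.8,0],"jaw":[1,1,1,1,1]}'
python3 - <<'E'
from h import *
s=env.get_state();T=tcp(s);im=env.snapshot('wrist');cv2.imwrite('pics/w5.png',im[:,:,::-1]);np.save('T5.npy',T);print(s['eef_pos'],s['orientation'],s['joint_pos'])
a=np.radians(-5.8);d=s['eef_pos'][:2]-[515,54];print((np.cos(a)*d[0]+np.sin(a)*d[1]).round(1),(-np.sin(a)*d[0]+np.cos(a)*d[1]).round(1), np.degrees(2*np.arctan2(s['orientation'][1],s['orientation'][0])))
E
```

```text
clock: 9.22
eef_pos: [666.0, -28.6, 169.3]
orientation: [0.956, 0.292, -0.0, -0.0]
wrist_force: [-0.3, -0.2, 0.4]
gripper_width: 85.3
finger_force: 0.0
clock: 9.85
eef_pos: [665.0, -28.5, 169.3]
orientation: [0.999, -0.048, -0.0, -0.0]
wrist_force: [-0.2, 0.4, -0.3]
gripper_width: 85.7
finger_force: 0.0
[665.04879564 -28.48448129 169.313042  ] [ 9.98868413e-01 -4.75578673e-02 -3.76927318e-04 -3.43627588e-05] [-0.0772396   0.68039992  0.04913384  1.56071784 -0.0395566   0.90219146
 -1.68043084]
157.6 -66.9 -5.45178696615326
```

View pics/w5.png

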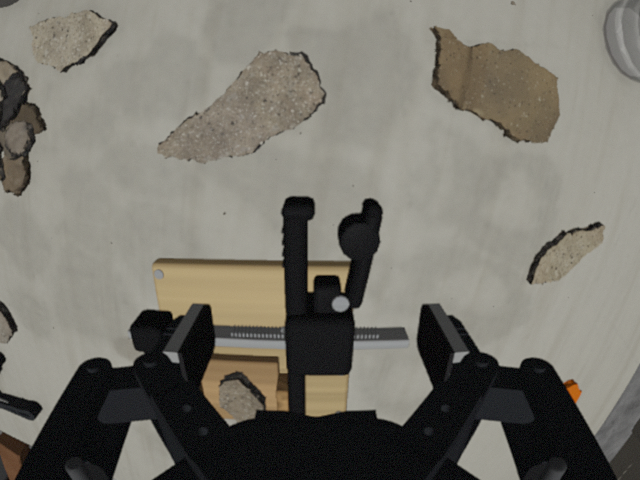

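The picture shows the grip's outer face at column 284 and the trigger crest at column 378 (rows around 238). I shift 4 mm in -y and descend around them.

```bash
python3 -m pendant '{"travel":[[0,-0.4,-3],[0,0,-3],[0,0,-2],[0,0,0]],"roll":[0,0,0,0],"jaw":[1,1,1,1]}' 20; python3 -m pendant '{"travel":[[0,0,-1],[0,0,-1],[0,0,-1],[0,0,-0.9],[0,0,0]],"roll":[0,0,0,0,0],"jaw":[1,1,1,1,1]}'
```

```text
clock: 10.4
eef_pos: [664.5, -33.9, 88.5]
orientation: [0.999, -0.048, -0.001, -0.0]
wrist_force: [-0.2, 0.4, 0.1]
gripper_width: 85.7
finger_force: 0.0
clock: 11.02
eef_pos: [664.7, -34.3, 50.0]
orientation: [0.999, -0.049, -0.001, 0.0]
wrist_force: [-0.5, 0.0, 0.2]
gripper_width: 85.4
finger_force: 0.0
```

```bash
python3 -m pendant '{"travel":[[0,0,0],[0,0,0],[0,0,0]],"roll":[0,0,0],"jaw":[0.85,0.8,0.8]}' 20; for i in 1; do python3 -m pendant '{"travel":[[0,0,0],[0,0,0]],"roll":[0,0],"jaw":[0.75,0.75]}'; python3 -m pendant '{"travel":[[0,0,0],[0,0,0]],"roll":[0,0],"jaw":[0.70,0.70]}'; python3 -m pendant '{"travel":[[0,0,0],[0,0,0]],"roll":[0,0],"jaw":[0.66,0.66]}'; done
```

```text
clock: 11.4
eef_pos: [665.7, -35.2, 51.5]
orientation: [0.999, -0.049, 0.001, 0.0]
wrist_force: [1.5, -5.5, 3.4]
gripper_width: 68.5
finger_force: 2.7
clock: 11.65
eef_pos: [665.8, -35.3, 51.5]
orientation: [0.999, -0.049, 0.001, 0.0]
wrist_force: [3.3, -5.2, 3.5]
gripper_width: 63.9
finger_force: 2.8
clock: 11.9
eef_pos: [666.0, -35.4, 51.6]
orientation: [0.999, -0.049, 0.001, 0.001]
wrist_force: [2.6, -6.8, 3.5]
gripper_width: 59.9
finger_force: 3.2
clock: 12.15
eef_pos: [666.1, -35.1, 51.7]
orientation: [0.999, -0.049, 0.001, 0.0]
wrist_force: [3.4, -5.7, 4.5]
gripper_width: 56.6
finger_force: 3.8
```

```bash
python3 -m pendant '{"travel":[[0,0,0],[0,0,0]],"roll":[0,0],"jaw":[0.62,0.62]}'; python3 -m pendant '{"travel":[[0,0,0],[0,0,0]],"roll":[0,0],"jaw":[0.59,0.59]}'
```

```text
clock: 12.4
eef_pos: [666.4, -33.5, 52.0]
orientation: [0.999, -0.049, 0.001, -0.001]
wrist_force: [2.9, 1.4, 8.4]
gripper_width: 53.1
finger_force: 5.9
clock: 12.65
eef_pos: [666.6, -32.3, 52.3]
orientation: [0.999, -0.048, 0.002, -0.001]
wrist_force: [0.7, 6.7, 12.6]
gripper_width: 50.3
finger_force: 9.7
```

```bash
python3 -m pendant '{"travel":[[0,0.1,0],[0,0,0],[0,0,0],[0,0,0]],"roll":[0,0,0,0],"jaw":[0.8,0.92,0.92,0.92]}' 20; python3 -m pendant '{"travel":[[0,0,0],[0,0,0],[0,0,0],[0,0,0]],"roll":[0,0,0,0],"jaw":[0.8,0.74,0.7,0.7]}'; python3 -m pendant '{"travel":[[0,0,0],[0,0,0]],"roll":[0,0],"jaw":[0.66,0.66]}';python3 -m pendant '{"travel":[[0,0,0],[0,0,0]],"roll":[0,0],"jaw":[0.63,0.63]}';python3 -m pendant '{"travel":[[0,0,0],[0,0,0]],"roll":[0,0],"jaw":[0.6,0.6]}'
```

```text
clock: 13.15
eef_pos: [665.1, -33.3, 50.7]
orientation: [0.999, -0.049, -0.0, -0.0]
wrist_force: [-0.2, 0.4, 0.5]
gripper_width: 78.6
finger_force: 0.0
clock: 13.65
eef_pos: [665.7, -34.5, 51.3]
orientation: [0.999, -0.049, 0.001, 0.001]
wrist_force: [1.7, -6.1, 3.7]
gripper_width: 59.6
finger_force: 2.9
clock: 13.9
eef_pos: [665.8, -34.5, 51.3]
orientation: [0.999, -0.049, 0.001, 0.001]
wrist_force: [2.0, -5.7, 4.1]
gripper_width: 56.3
finger_force: 3.0
clock: 14.15
eef_pos: [665.9, -33.8, 51.5]
orientation: [0.999, -0.049, 0.001, 0.0]
wrist_force: [2.3, -2.7, 6.1]
gripper_width: 54.0
finger_force: 4.2
clock: 14.4
eef_pos: [666.2, -32.7, 51.8]
orientation: [0.999, -0.049, 0.001, -0.0]
wrist_force: [2.0, 1.6, 8.4]
gripper_width: 51.4
finger_force: 9.1
```

```bash
python3 -m pendant '{"travel":[[0,0,0],[0,0,0],[0,0,0],[0,0,0]],"roll":[0,0,0,0],"jaw":[0.8,0.92,0.92,0.92]}' 20; python3 -m pendant '{"travel":[[0,0,0],[0,0,0],[0,0,0]],"roll":[0,0,0],"jaw":[0.8,0.76,0.76]}'; python3 -m pendant '{"travel":[[0,0,0],[0,0,0]],"roll":[0,0],"jaw":[0.71,0.71]}';python3 -m pendant '{"travel":[[0,0,0],[0,0,0]],"roll":[0,0],"jaw":[0.67,0.67]}'
```

```text
clock: 14.9
eef_pos: [665.1, -33.2, 50.7]
orientation: [0.999, -0.049, -0.0, -0.0]
wrist_force: [0.2, -0.2, -1.1]
gripper_width: 78.7
finger_force: 0.0
clock: 15.28
eef_pos: [665.6, -34.4, 51.2]
orientation: [0.999, -0.049, 0.001, 0.001]
wrist_force: [1.6, -4.0, 3.2]
gripper_width: 64.8
finger_force: 2.5
clock: 15.52
eef_pos: [665.8, -34.6, 51.3]
orientation: [0.999, -0.049, 0.001, 0.001]
wrist_force: [2.0, -7.0, 3.4]
gripper_width: 60.6
finger_force: 3.1
clock: 15.78
eef_pos: [665.8, -34.7, 51.3]
orientation: [0.999, -0.049, 0.001, 0.001]
wrist_force: [2.0, -6.0, 3.8]
gripper_width: 57.5
finger_force: 3.1
```

```bash
python3 -m pendant '{"travel":[[0,0,0],[0,0,0]],"roll":[0,0],"jaw":[0.64,0.64]}'
```

```text
clock: 16.02
eef_pos: [666.0, -34.2, 51.5]
orientation: [0.999, -0.049, 0.001, 0.0]
wrist_force: [2.7, -6.1, 5.6]
gripper_width: 54.4
finger_force: 5.3
```

```bash
python3 -m pendant '{"travel":[[0,0,0],[0,0,0]],"roll":[0,0],"jaw":[0.62,0.62]}'; python3 - <<'E'
from h import *
im=env.snapshot('top');a=cv2.resize(im[225:310,150:270,::-1],None,fx=5,fy=5,interpolation=cv2.INTER_CUBIC);cv2.imwrite('pics/top6.png',a)
E
```

```text
clock: 16.27
eef_pos: [666.2, -33.4, 51.7]
orientation: [0.999, -0.049, 0.001, -0.0]
wrist_force: [1.0, -1.6, 7.9]
gripper_width: 53.3
finger_force: 5.6
```

View pics/top6.png

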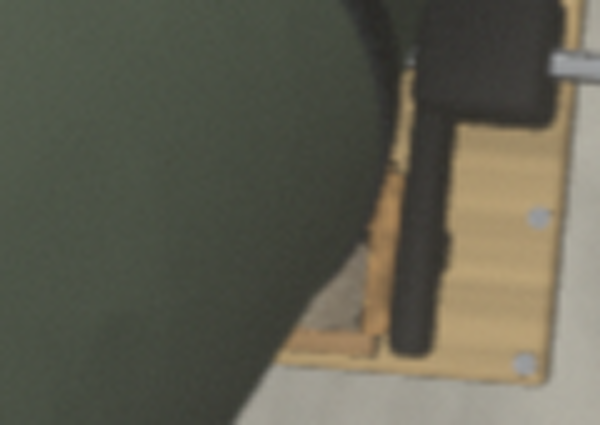

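The arm hides most of the bed, but the sherd's edge (crop 355,290) now reaches the fixed pad. Pressure is about to build, so I squeeze on in small steps.

```bash
python3 -m pendant '{"travel":[[0,0,0],[0,0,0]],"roll":[0,0],"jaw":[0.6,0.6]}' 
```

```text
clock: 16.58
eef_pos: [666.3, -32.7, 51.9]
orientation: [0.999, -0.049, 0.001, -0.0]
wrist_force: [2.0, 0.8, 11.0]
gripper_width: 51.3
finger_force: 10.6
```

```bash
python3 -m pendant '{"travel":[[0,0,0],[0,0,0],[0,0,0],[0,0,0]],"roll":[0,0,0,0],"jaw":[0.8,0.92,0.92,0.92]}' 20; python3 -m pendant '{"travel":[[0,0,0],[0,0,0],[0,0,0]],"roll":[0,0,0],"jaw":[0.8,0.77,0.77]}'; python3 -m pendant '{"travel":[[0,0,0],[0,0,0]],"roll":[0,0],"jaw":[0.75,0.75]}'
```

```text
clock: 17.08
eef_pos: [665.1, -33.2, 50.7]
orientation: [0.999, -0.049, -0.0, -0.0]
wrist_force: [0.2, -0.1, 0.2]
gripper_width: 78.3
finger_force: 0.0
clock: 17.45
eef_pos: [665.4, -34.2, 51.1]
orientation: [0.999, -0.049, 0.0, 0.0]
wrist_force: [0.7, -4.7, 4.6]
gripper_width: 66.0
finger_force: 2.7
clock: 17.7
eef_pos: [665.4, -34.5, 51.2]
orientation: [0.999, -0.049, 0.0, 0.001]
wrist_force: [1.0, -6.5, 4.4]
gripper_width: 64.1
finger_force: 3.2
```

```bash
python3 -m pendant '{"travel":[[0,0,0],[0,0,0]],"roll":[0,0],"jaw":[0.73,0.73]}'
```

```text
clock: 17.95
eef_pos: [665.5, -34.8, 51.3]
orientation: [0.999, -0.049, 0.001, 0.001]
wrist_force: [1.4, -6.6, 6.2]
gripper_width: 62.3
finger_force: 3.8
```

```bash
python3 -m pendant '{"travel":[[0,0,0],[0,0,0]],"roll":[0,0],"jaw":[0.71,0.71]}'
```

```text
clock: 18.2
eef_pos: [665.6, -35.0, 51.4]
orientation: [0.999, -0.049, 0.001, 0.001]
wrist_force: [-0.5, -9.3, 6.8]
gripper_width: 60.8
finger_force: 4.3
```

```bash
python3 -m pendant '{"travel":[[0,0,0],[0,0,0]],"roll":[0,0],"jaw":[0.69,0.69]}'
```

```text
clock: 18.45
eef_pos: [665.7, -35.2, 51.5]
orientation: [0.999, -0.05, 0.001, 0.001]
wrist_force: [0.6, -8.9, 6.8]
gripper_width: 58.8
finger_force: 4.7
```

```bash
python3 -m pendant '{"travel":[[0,0,0],[0,0,0]],"roll":[0,0],"jaw":[0.67,0.67]}'
```

```text
clock: 18.7
eef_pos: [665.8, -35.4, 51.6]
orientation: [0.999, -0.05, 0.001, 0.001]
wrist_force: [1.3, -9.1, 7.9]
gripper_width: 56.8
finger_force: 5.1
```

```bash
python3 -m pendant '{"travel":[[0,0,0],[0,0,0]],"roll":[0,0],"jaw":[0.65,0.65]}'
```

```text
clock: 18.95
eef_pos: [666.1, -34.8, 51.8]
orientation: [0.999, -0.049, 0.001, 0.001]
wrist_force: [1.0, -7.6, 9.5]
gripper_width: 55.4
finger_force: 10.6
```

```bash
python3 -m pendant '{"travel":[[0,0,0],[0,0,0]],"roll":[0,0],"jaw":[0.64,0.64]}'
```

```text
clock: 19.2
eef_pos: [666.3, -34.5, 51.9]
orientation: [0.999, -0.049, 0.001, 0.001]
wrist_force: [2.1, -6.6, 11.3]
gripper_width: 54.9
finger_force: 15.4
```

```bash
python3 -m pendant '{"travel":[[0,0,0],[0,0,0]],"roll":[0,0],"jaw":[0.63,0.63]}'
```

```text
clock: 19.45
eef_pos: [666.4, -34.2, 52.1]
orientation: [0.999, -0.049, 0.002, 0.0]
wrist_force: [2.2, -5.6, 11.8]
gripper_width: 54.8
finger_force: 18.6
```

```bash
python3 -m pendant '{"travel":[[0,0,0],[0,0,0],[0,0,0],[0,0,0]],"roll":[0,0,0,0],"jaw":[0.8,0.92,0.92,0.92]}' 20; python3 -m pendant '{"travel":[[0,0,0],[0,0,0],[0,0,0]],"roll":[0,0,0],"jaw":[0.8,0.77,0.77]}'; python3 -m pendant '{"travel":[[0,0,0],[0,0,0]],"roll":[0,0],"jaw":[0.75,0.75]}'
```

```text
clock: 19.95
eef_pos: [665.1, -33.1, 50.7]
orientation: [0.999, -0.049, -0.0, -0.0]
wrist_force: [0.4, -0.6, 0.0]
gripper_width: 78.9
finger_force: 0.0
clock: 20.32
eef_pos: [665.3, -34.5, 51.2]
orientation: [0.999, -0.049, 0.0, 0.001]
wrist_force: [-0.3, -6.5, 4.2]
gripper_width: 65.8
finger_force: 3.0
clock: 20.58
eef_pos: [665.3, -35.0, 51.3]
orientation: [0.999, -0.05, 0.0, 0.001]
wrist_force: [-0.7, -7.4, 6.6]
gripper_width: 64.2
finger_force: 4.1
```

```bash
python3 -m pendant '{"travel":[[0,0,0],[0,0,0]],"roll":[0,0],"jaw":[0.73,0.73]}'
```

```text
clock: 20.82
eef_pos: [665.4, -35.5, 51.5]
orientation: [0.999, -0.05, 0.0, 0.001]
wrist_force: [-1.3, -10.6, 8.2]
gripper_width: 62.6
finger_force: 5.0
```

```bash
python3 -m pendant '{"travel":[[0,0,0],[0,0,0]],"roll":[0,0],"jaw":[0.70,0.70]}'
```

```text
clock: 21.08
eef_pos: [665.5, -36.0, 51.7]
orientation: [0.999, -0.05, 0.001, 0.001]
wrist_force: [-1.6, -11.2, 9.1]
gripper_width: 59.6
finger_force: 6.0
```

```bash
python3 -m pendant '{"travel":[[0,0,0],[0,0,0]],"roll":[0,0],"jaw":[0.67,0.67]}'
```

```text
clock: 21.32
eef_pos: [666.0, -35.6, 51.9]
orientation: [0.999, -0.05, 0.001, 0.001]
wrist_force: [0.5, -10.1, 11.1]
gripper_width: 57.3
finger_force: 12.4
```

```bash
python3 -m pendant '{"travel":[[0,0,0],[0,0,0]],"roll":[0,0],"jaw":[0.66,0.66]}'
```

```text
clock: 21.58
eef_pos: [666.2, -35.3, 52.1]
orientation: [0.999, -0.049, 0.001, 0.001]
wrist_force: [1.7, -10.2, 12.6]
gripper_width: 57.1
finger_force: 15.9
```

```bash
python3 -m pendant '{"travel":[[0,0,0],[0,0,0]],"roll":[0,0],"jaw":[0.655,0.655]}'
```

```text
clock: 21.82
eef_pos: [666.3, -35.2, 52.2]
orientation: [0.999, -0.049, 0.001, 0.001]
wrist_force: [1.2, -9.0, 13.5]
gripper_width: 56.5
finger_force: 17.9
```

```bash
python3 -m pendant '{"travel":[[0,0,0],[0,0,0],[0,0,0],[0,0,0]],"roll":[0,0,0,0],"jaw":[0.8,0.92,0.92,0.92]}' 20; python3 -m pendant '{"travel":[[0,0,0],[0,0,0],[0,0,0]],"roll":[0,0,0],"jaw":[0.8,0.77,0.77]}'; python3 -m pendant '{"travel":[[0,0,0],[0,0,0]],"roll":[0,0],"jaw":[0.75,0.75]}'
```

```text
clock: 22.32
eef_pos: [665.1, -33.0, 50.8]
orientation: [0.999, -0.049, -0.0, -0.0]
wrist_force: [0.6, 0.4, 0.2]
gripper_width: 78.4
finger_force: 0.0
clock: 22.7
eef_pos: [665.3, -34.5, 51.1]
orientation: [0.999, -0.049, 0.0, 0.001]
wrist_force: [-0.1, -5.8, 4.9]
gripper_width: 66.1
finger_force: 3.0
clock: 22.95
eef_pos: [665.3, -35.0, 51.3]
orientation: [0.999, -0.05, 0.0, 0.001]
wrist_force: [-1.5, -8.7, 5.8]
gripper_width: 64.2
finger_force: 4.1
```

```bash
python3 -m pendant '{"travel":[[0,0,0],[0,0,0]],"roll":[0,0],"jaw":[0.73,0.73]}'
```

```text
clock: 23.2
eef_pos: [665.4, -35.5, 51.4]
orientation: [0.999, -0.05, 0.0, 0.001]
wrist_force: [-1.2, -10.7, 8.2]
gripper_width: 62.3
finger_force: 5.0
```

```bash
python3 -m pendant '{"travel":[[0,0,0],[0,0,0]],"roll":[0,0],"jaw":[0.71,0.71]}'
```

```text
clock: 23.45
eef_pos: [665.5, -35.9, 51.6]
orientation: [0.999, -0.05, 0.001, 0.001]
wrist_force: [-0.7, -11.5, 9.4]
gripper_width: 61.0
finger_force: 5.8
```

```bash
python3 -m pendant '{"travel":[[0,0,0],[0,0,0]],"roll":[0,0],"jaw":[0.67,0.67]}';python3 -m pendant '{"travel":[[0,0,0],[0,0,0]],"roll":[0,0],"jaw":[0.655,0.655]}'
```

```text
clock: 23.7
eef_pos: [666.0, -35.6, 51.9]
orientation: [0.999, -0.05, 0.001, 0.001]
wrist_force: [0.4, -12.1, 11.7]
gripper_width: 57.3
finger_force: 12.6
clock: 23.95
eef_pos: [666.3, -35.2, 52.1]
orientation: [0.999, -0.049, 0.001, 0.001]
wrist_force: [1.2, -8.1, 13.5]
gripper_width: 56.3
finger_force: 17.9
```

```bash
python3 -m pendant '{"travel":[[0,0,0],[0,0,0]],"roll":[0,0],"jaw":[0.648,0.648]}'
```

```text
clock: 24.2
eef_pos: [666.3, -35.1, 52.1]
orientation: [0.999, -0.049, 0.001, 0.001]
wrist_force: [0.2, -7.8, 13.3]
gripper_width: 55.8
finger_force: 18.4
```

```bash
python3 -m pendant '{"travel":[[0,0,0],[0,0,0],[0,0,0],[0,0,0]],"roll":[0,0,0,0],"jaw":[0.8,0.92,0.92,0.92]}' 20; python3 -m pendant '{"travel":[[0,0,0],[0,0,0],[0,0,0]],"roll":[0,0,0],"jaw":[0.8,0.77,0.77]}'; python3 -m pendant '{"travel":[[0,0,0],[0,0,0]],"roll":[0,0],"jaw":[0.73,0.73]}'; python3 -m pendant '{"travel":[[0,0,0],[0,0,0]],"roll":[0,0],"jaw":[0.69,0.69]}'
```

```text
clock: 24.7
eef_pos: [665.1, -33.0, 50.7]
orientation: [0.999, -0.049, -0.0, -0.0]
wrist_force: [-0.9, -0.2, -0.0]
gripper_width: 78.8
finger_force: 0.0
clock: 25.08
eef_pos: [665.3, -34.5, 51.2]
orientation: [0.999, -0.049, 0.0, 0.001]
wrist_force: [-1.2, -5.0, 5.2]
gripper_width: 65.9
finger_force: 3.0
clock: 25.32
eef_pos: [665.4, -35.3, 51.4]
orientation: [0.999, -0.05, 0.0, 0.001]
wrist_force: [-0.8, -9.5, 7.6]
gripper_width: 62.0
finger_force: 4.7
clock: 25.58
eef_pos: [665.5, -36.0, 51.6]
orientation: [0.999, -0.05, 0.001, 0.001]
wrist_force: [-2.2, -11.8, 9.3]
gripper_width: 59.0
finger_force: 6.0
```

The force profile has converged: successive squeezes stall identically. I let go, rise and measure numerically how far the sprung pad has sunk towards its jaw arm.

```bash
python3 -m pendant '{"travel":[[0,0,0],[0,0,0],[0,0,0],[0,0,2],[0,0,4]],"roll":[0,0,0,0,0],"jaw":[1,1,1,1,1]}' 20;  python3 -m pendant '{"travel":[[0,0,4],[-4,3,0],[-4,3,0],[-4,3,0],[-2.8,1.7,0]],"roll":[0,0,0,0,0],"jaw":[1,1,1,1,1]}';python3 -m pendant '{"travel":[[0,0,0],[0,0,0]],"roll":[0,0],"jaw":[1,1]}'
python3 - <<'E'
from h import *
s=env.get_state();T=tcp(s);im=env.snapshot('wrist')[:,:,::-1];cv2.imwrite('pics/w6.png',im);np.save('T6.npy',T);print(s['eef_pos'])
a=np.radians(-5.8);W=lambda x,y,z:[515+np.cos(a)*x-np.sin(a)*y,54+np.sin(a)*x+np.cos(a)*y,z]
def prof(f,T,x,z,ys):
    g=cv2.imread(f);out=[]
    for y in ys:
        p=proj('wrist',W(x,y,z),T);v=np.mean([cv2.getRectSubPix(g,(1,1),tuple(map(float,proj('wrist',W(x+k,y,z),T))))[0,0] for k in(-3,0,3)],0)
        out.append(f"{y}:{v[2]:.0f}/{v[1]:.0f}/{v[0]:.0f}")
    print(f,x,' '.join(out))
ys=range(-60,70,2)
for x in(-8,0,8): prof('pics/w6.png',T,x,58,ys)
prof('pics/w4.png',np.load('T4.npy'),0,58,range(-60,70,2))
E
```

```text
clock: 26.2
eef_pos: [664.5, -33.1, 111.4]
orientation: [0.999, -0.049, -0.001, 0.0]
wrist_force: [0.3, 1.0, -0.0]
gripper_width: 85.3
finger_force: 0.0
clock: 26.82
eef_pos: [515.8, 75.3, 152.2]
orientation: [0.999, -0.048, 0.001, -0.0]
wrist_force: [0.3, -0.1, -0.7]
gripper_width: 85.7
finger_force: 0.0
clock: 27.08
eef_pos: [518.0, 73.5, 151.8]
orientation: [0.999, -0.049, 0.001, -0.0]
wrist_force: [-0.6, 0.2, 0.8]
gripper_width: 85.3
finger_force: 0.0
[517.98394486  73.53628605 151.79231767]
pics/w6.png -8 -60:172/153/115 -58:170/152/114 -56:40/36/30 -54:27/27/29 -52:26/27/29 -50:31/31/31 -48:30/30/32 -46:23/22/24 -44:63/48/30 -42:133/106/71 -40:145/116/79 -38:158/127/86 -36:157/127/86 -34:92/70/45 -32:53/40/26 -30:56/45/28 -28:119/111/99 -26:123/115/103 -24:118/111/97 -22:124/116/103 -20:133/124/110 -18:134/126/113 -16:128/119/105 -14:137/130/117 -12:131/123/110 -10:127/118/104 -8:132/123/108 -6:130/120/104 -4:130/121/107 -2:127/119/105 0:127/118/104 2:125/114/99 4:134/119/96 6:146/125/97 8:153/128/94 10:111/87/58 12:134/108/72 14:149/120/81 16:160/130/89 18:147/117/79 20:147/12
[... 2423 characters left out ...]
0:147/124/90 -28:165/139/102 -26:164/137/101 -24:164/137/101 -22:164/137/102 -20:147/122/91 -18:123/108/88 -16:110/103/92 -14:114/107/96 -12:116/108/97 -10:109/101/89 -8:122/114/102 -6:126/119/108 -4:124/115/102 -2:119/110/99 0:128/119/106 2:122/113/101 4:119/111/99 6:124/116/104 8:120/111/99 10:122/112/100 12:126/117/105 14:122/113/100 16:131/123/112 18:130/121/107 20:158/133/100 22:161/134/99 24:162/135/101 26:161/135/99 28:161/135/100 30:161/134/99 32:162/135/99 34:75/59/39 36:89/69/45 38:140/112/74 40:146/117/79 42:143/115/77 44:141/113/77 46:145/120/87 48:158/131/97 50:156/129/95 52:162/143/107 54:101/87/63 56:6/6/8 58:12/13/12 60:18/18/20 62:27/27/27 64:30/30/31 66:31/32/32 68:28/29/28
```

```bash
python3 - <<'E'
from h import *
a=np.radians(-5.8);W=lambda x,y,z:[515+np.cos(a)*x-np.sin(a)*y,54+np.sin(a)*x+np.cos(a)*y,z]
def P(f,T,xs,z,ys):
    g=cv2.imread(f).astype(np.float32)
    uv=np.array([[proj('wrist',W(x,y,z),T) for x in xs] for y in ys],np.float32)
    return cv2.remap(g,uv[...,0],uv[...,1],cv2.INTER_LINEAR).mean(1)
xs=np.arange(-10,10,.7)
for f,T,lo in [('pics/w4.png',np.load('T4.npy'),41),('pics/w6.png',np.load('T6.npy'),14)]:
    M=T@np.array(env.get_calibration('wrist')['mount']);d=M[:3,3]-[515,54,0];print(f,'cam jig',np.cos(a)*d[0]+np.sin(a)*d[1],-np.sin(a)*d[0]+np.cos(a)*d[1],M[2,3])
    ys=np.arange(lo,lo+22,.5);v=P(f,T,xs,58,ys);print(' '.join(f'{y:.1f}:{r[2]:.0f}/{r[2]-r[0]:.0f}' for y,r in zip(ys,v)))
E
```

```text
pics/w4.png cam jig 6.069098963384199 8.503885809292118 288.5086868327818
41.0:141/65 41.5:142/65 42.0:143/66 42.5:143/66 43.0:144/66 43.5:144/66 44.0:143/66 44.5:139/65 45.0:135/63 45.5:134/59 46.0:144/58 46.5:154/60 47.0:157/60 47.5:158/61 48.0:157/61 48.5:156/61 49.0:157/61 49.5:156/61 50.0:154/61 50.5:150/61 51.0:148/60 51.5:153/56 52.0:159/54 52.5:161/53 53.0:159/53 53.5:139/49 54.0:99/37 54.5:50/19 55.0:11/2 55.5:6/-1 56.0:6/-1 56.5:7/-1 57.0:8/-0 57.5:10/-1 58.0:12/-0 58.5:14/-0 59.0:15/-1 59.5:17/-1 60.0:18/-1 60.5:20/-1 61.0:22/-1 61.5:25/-1 62.0:26/-1 62.5:29/-1
pics/w6.png cam jig 80.8260218936998 20.42415535858015 270.50561817851644Traceback (most recent call last):
  File "<stdin>", line 10, in <module>
  File "<stdin>", line 5, in P
  File "h.py", line 13, in proj
    c=env.get_calibration(n); f=240/np.tan(np.radians(c['vertical_fov']/2))
ValueError: time passes only in moves, steps and waits
```

```bash
python3 - <<'E'
from h import *
import h
C=env.get_calibration('wrist');h.env=type('E',(),{'get_calibration':staticmethod(lambda n:C)})
a=np.radians(-5.8);W=lambda x,y,z:[515+np.cos(a)*x-np.sin(a)*y,54+np.sin(a)*x+np.cos(a)*y,z]
T=np.load('T6.npy');g=cv2.imread('pics/w6.png').astype(np.float32);ys=np.arange(14,36,.5)
uv=np.array([[proj('wrist',W(x,y,58),T) for x in np.arange(-10,10,.7)] for y in ys],np.float32)
v=cv2.remap(g,uv[...,0],uv[...,1],cv2.INTER_LINEAR).mean(1);print(' '.join(f'{y:.1f}:{r[2]:.0f}/{r[2]-r[0]:.0f}' for y,r in zip(ys,v)))
E
```

```text
14.0:149/68 14.5:149/68 15.0:150/68 15.5:151/68 16.0:151/68 16.5:151/68 17.0:150/68 17.5:146/67 18.0:138/65 18.5:129/61 19.0:126/57 19.5:139/58 20.0:159/62 20.5:164/64 21.0:165/64 21.5:164/64 22.0:164/64 22.5:164/64 23.0:164/64 23.5:164/64 24.0:164/64 24.5:164/64 25.0:164/64 25.5:164/64 26.0:164/64 26.5:165/64 27.0:165/64 27.5:159/63 28.0:133/54 28.5:90/38 29.0:48/19 29.5:21/4 30.0:15/-3 30.5:19/-2 31.0:21/-2 31.5:22/-2 32.0:23/-2 32.5:26/-1 33.0:26/-2 33.5:27/-2 34.0:27/-2 34.5:28/-1 35.0:28/-1 35.5:28/-1
```

```bash
python3 -m pendant '{"travel":[[0,-2.5,1.8],[-0.1,-2.5,0],[-0.2,-2.5,0],[-0.2,-2.5,0],[-0.2,-1.8,0]],"roll":[10,10,10,10,10],"jaw":[1,1,1,1,1]}'; python3 -m pendant '{"travel":[[0,0,0],[0,0,0],[0,0,0],[0,0,0],[0,0,0]],"roll":[10,10,10,9.5,0],"jaw":[1,1,1,1,1]}'; python3 - <<'E'
from h import *
import h
C=env.get_calibration('wrist');s=env.get_state();T=tcp(s);im=env.snapshot('wrist')[:,:,::-1];cv2.imwrite('pics/w7.png',im)
h.env=type('E',(),{'get_calibration':staticmethod(lambda n:C)})
a=np.radians(-5.8);W=lambda x,y,z:[515+np.cos(a)*x-np.sin(a)*y,54+np.sin(a)*x+np.cos(a)*y,z]
M=T@np.array(C['mount']);d=M[:3,3]-[515,54,0];print('cam jig',np.cos(a)*d[0]+np.sin(a)*d[1],-np.sin(a)*d[0]+np.cos(a)*d[1],M[2,3])
g=cv2.imread('pics/w7.png').astype(np.float32);ys=np.arange(14,36,.5)
uv=np.array([[proj('wrist',W(x,y,58),T) for x in np.arange(-10,10,.7)] for y in ys],np.float32)
v=cv2.remap(g,uv[...,0],uv[...,1],cv2.INTER_LINEAR).mean(1);print(' '.join(f'{y:.1f}:{r[2]:.0f}/{r[2]-r[0]:.0f}' for y,r in zip(ys,v)))
E
```

```text
clock: 27.75
eef_pos: [510.5, -46.3, 168.9]
orientation: [0.925, 0.379, 0.0, 0.0]
wrist_force: [0.5, 0.7, 0.1]
gripper_width: 85.5
finger_force: 0.0
clock: 28.38
eef_pos: [510.5, -45.2, 168.8]
orientation: [0.745, 0.667, 0.0, -0.0]
wrist_force: [-0.3, -0.2, -0.5]
gripper_width: 85.1
finger_force: 0.0
cam jig 6.048595765439069 -18.546790267118606 287.40670103227376
14.0:140/65 14.5:141/65 15.0:141/65 15.5:142/66 16.0:143/65 16.5:143/65 17.0:143/66 17.5:141/65 18.0:135/64 18.5:129/60 19.0:137/59 19.5:149/60 20.0:158/61 20.5:159/61 21.0:159/61 21.5:158/61 22.0:158/61 22.5:158/61 23.0:158/61 23.5:159/61 24.0:159/62 24.5:152/60 25.0:128/52 25.5:78/35 26.0:30/12 26.5:5/-2 27.0:5/-3 27.5:6/-1 28.0:7/-0 28.5:9/-0 29.0:10/-1 29.5:14/-1 30.0:17/-1 30.5:17/-0 31.0:18/-0 31.5:20/-1 32.0:21/-2 32.5:23/-2 33.0:26/-1 33.5:28/-1 34.0:30/-1 34.5:31/-1 35.0:31/-1 35.5:31/-1
```

The pad sank only about 2.2 mm, roughly 6.5 N, which is too close to the limit. I go back for one slightly stronger squeeze to gain another tooth.

```bash
python3 -m pendant '{"travel":[[3,0.2,0],[3,0.2,0],[3,0.3,0],[3,0.3,0],[3.4,0.2,0]],"roll":[-10,-10,-10,-10,-10],"jaw":[1,1,1,1,1]}' 20; python3 -m pendant '{"travel":[[0,0,0],[0,0,0],[0,0,0],[0,0,0],[0,0,0]],"roll":[-10,-10,-10,-9.5,0],"jaw":[1,1,1,1,1]}'; python3 -m pendant '{"travel":[[0,0,0]],"roll":[0],"jaw":[1]}'
```

```text
clock: 29.05
eef_pos: [665.2, -32.4, 168.9]
orientation: [0.958, 0.287, 0.0, 0.0]
wrist_force: [0.7, -0.7, -0.2]
gripper_width: 85.9
finger_force: 0.0
clock: 29.68
eef_pos: [664.3, -32.2, 168.8]
orientation: [0.999, -0.05, 0.0, 0.0]
wrist_force: [0.0, 1.1, -0.2]
gripper_width: 85.4
finger_force: 0.0
clock: 29.8
eef_pos: [664.3, -32.2, 168.8]
orientation: [0.999, -0.048, 0.0, 0.0]
wrist_force: [0.6, 0.2, 0.3]
gripper_width: 85.2
finger_force: 0.0
```

```bash
python3 -m pendant '{"travel":[[0,-0.1,-3],[0,0,-3],[0,0,-3],[0,0,-2.8],[0,0,0]],"roll":[0,0,0,0,0],"jaw":[1,1,1,1,1]}' 20; python3 -m pendant '{"travel":[[0,0,0],[0,0,0],[0,0,0]],"roll":[0,0,0],"jaw":[0.85,0.73,0.73]}';python3 -m pendant '{"travel":[[0,0,0],[0,0,0],[0,0,0]],"roll":[0,0,0],"jaw":[0.69,0.67,0.67]}';python3 -m pendant '{"travel":[[0,0,0],[0,0,0],[0,0,0]],"roll":[0,0,0],"jaw":[0.655,0.645,0.645]}'
```

```text
clock: 30.42
eef_pos: [663.0, -33.4, 49.1]
orientation: [0.999, -0.048, -0.002, -0.0]
wrist_force: [0.6, 0.1, 0.0]
gripper_width: 85.4
finger_force: 0.0
clock: 30.8
eef_pos: [665.1, -35.3, 52.8]
orientation: [0.999, -0.049, 0.001, 0.001]
wrist_force: [-1.2, -8.1, 5.0]
gripper_width: 62.1
finger_force: 4.4
clock: 31.18
eef_pos: [665.6, -35.6, 53.3]
orientation: [0.999, -0.049, 0.002, 0.001]
wrist_force: [1.0, -10.4, 10.3]
gripper_width: 57.7
finger_force: 12.9
clock: 31.55
eef_pos: [665.9, -35.1, 53.5]
orientation: [0.999, -0.049, 0.002, 0.001]
wrist_force: [0.6, -8.6, 11.7]
gripper_width: 56.4
finger_force: 18.7
```

```bash
python3 -m pendant '{"travel":[[0,0,0],[0,0,0]],"roll":[0,0],"jaw":[0.635,0.635]}' 22
```

```text
clock: 31.8
eef_pos: [666.1, -34.9, 53.7]
orientation: [0.999, -0.049, 0.003, 0.001]
wrist_force: [2.2, -7.2, 13.5]
gripper_width: 55.8
finger_force: 20.6
```

```bash
python3 -m pendant '{"travel":[[0,0,0],[0,0,0]],"roll":[0,0],"jaw":[0.635,0.635]}' 24
```

```text
clock: 32.05
eef_pos: [666.1, -34.5, 53.8]
orientation: [0.999, -0.049, 0.003, 0.0]
wrist_force: [-0.5, -5.5, 15.6]
gripper_width: 54.6
finger_force: 22.6
```

```bash
python3 -m pendant '{"travel":[[0,0,0],[0,0,0],[0,0,0],[0,0,0]],"roll":[0,0,0,0],"jaw":[0.8,0.92,0.92,0.92]}' 20; python3 -m pendant '{"travel":[[0,0,0],[0,0,0],[0,0,0]],"roll":[0,0,0],"jaw":[0.8,0.77,0.77]}'; python3 -m pendant '{"travel":[[0,0,0],[0,0,0]],"roll":[0,0],"jaw":[0.73,0.73]}'; python3 -m pendant '{"travel":[[0,0,0],[0,0,0]],"roll":[0,0],"jaw":[0.70,0.70]}'
```

```text
clock: 32.55
eef_pos: [664.2, -33.1, 50.9]
orientation: [0.999, -0.049, -0.0, -0.0]
wrist_force: [0.4, 0.1, -0.4]
gripper_width: 78.6
finger_force: 0.0
clock: 32.92
eef_pos: [664.2, -34.6, 51.1]
orientation: [0.999, -0.049, 0.0, 0.001]
wrist_force: [-0.7, -6.3, 5.3]
gripper_width: 65.9
finger_force: 3.2
clock: 33.17
eef_pos: [664.3, -35.7, 51.4]
orientation: [0.999, -0.05, 0.0, 0.001]
wrist_force: [-2.3, -10.3, 7.2]
gripper_width: 62.4
finger_force: 5.5
clock: 33.42
eef_pos: [664.3, -36.4, 51.6]
orientation: [0.999, -0.05, 0.0, 0.002]
wrist_force: [-2.8, -13.2, 11.1]
gripper_width: 60.1
finger_force: 7.1
```

The force now rises sooner, so a tooth was probably gained. I release, rise and repeat the sink measurement.

```bash
python3 -m pendant '{"travel":[[0,0,0],[0,0,0],[0,0,0],[0,0,3],[0,0,4]],"roll":[0,0,0,0,0],"jaw":[1,1,1,1,1]}' 20; python3 -m pendant '{"travel":[[0,0,4.8],[-4,-0.4,0],[-4,-0.4,0],[-4,-0.4,0],[-3.4,-0.2,0]],"roll":[0,10,10,10,10],"jaw":[1,1,1,1,1]}';python3 -m pendant '{"travel":[[0,0,0],[0,0,0],[0,0,0],[0,0,0],[0,0,0]],"roll":[10,10,10,10,9.5],"jaw":[1,1,1,1,1]}'; python3 -m pendant '{"travel":[[0,0,0]],"roll":[0],"jaw":[1]}'
python3 - <<'E'
from h import *
import h
C=env.get_calibration('wrist');s=env.get_state();T=tcp(s);im=env.snapshot('wrist')[:,:,::-1];cv2.imwrite('pics/w8.png',im)
h.env=type('E',(),{'get_calibration':staticmethod(lambda n:C)})
a=np.radians(-5.8);W=lambda x,y,z:[515+np.cos(a)*x-np.sin(a)*y,54+np.sin(a)*x+np.cos(a)*y,z]
M=T@np.array(C['mount']);d=M[:3,3]-[515,54,0];print('cam jig',np.cos(a)*d[0]+np.sin(a)*d[1],-np.sin(a)*d[0]+np.cos(a)*d[1],M[2,3])
g=cv2.imread('pics/w8.png').astype(np.float32)
def pr(lo,hi,x0,x1):
    ys=np.arange(lo,hi,.5);uv=np.array([[proj('wrist',W(x,y,58),T) for x in np.arange(x0,x1,.7)] for y in ys],np.float32)
    v=cv2.remap(g,uv[...,0],uv[...,1],cv2.INTER_LINEAR).mean(1);print(' '.join(f'{y:.1f}:{r[2]:.0f}/{r[2]-r[0]:.0f}' for y,r in zip(ys,v)))
pr(15,30,-10,10)
# trigger position: swell disc, compare against w4 by rendering
E
```

```text
clock: 34.05
eef_pos: [663.5, -33.0, 120.7]
orientation: [0.999, -0.049, -0.001, -0.0]
wrist_force: [0.6, 0.3, 1.5]
gripper_width: 85.6
finger_force: 0.0
clock: 34.67
eef_pos: [508.7, -47.3, 169.0]
orientation: [0.954, 0.298, 0.0, 0.0]
wrist_force: [0.8, -0.3, 0.2]
gripper_width: 85.2
finger_force: 0.0
clock: 35.3
eef_pos: [510.2, -47.1, 168.9]
orientation: [0.742, 0.671, 0.0, 0.0]
wrist_force: [-0.3, -0.4, -0.3]
gripper_width: 85.2
finger_force: 0.0
clock: 35.42
eef_pos: [510.1, -47.3, 168.8]
orientation: [0.744, 0.668, 0.0, -0.0]
wrist_force: [0.1, -0.5, 0.2]
gripper_width: 85.5
finger_force: 0.0
cam jig 5.766184033269774 -20.703815292658383 287.41525636846575
15.0:141/65 15.5:142/65 16.0:143/66 16.5:143/65 17.0:142/65 17.5:138/65 18.0:135/64 18.5:137/62 19.0:151/60 19.5:157/61 20.0:159/61 20.5:159/62 21.0:160/62 21.5:158/61 22.0:134/54 22.5:92/39 23.0:44/19 23.5:9/2 24.0:6/-2 24.5:6/-1 25.0:6/-1 25.5:8/-0 26.0:10/-1 26.5:12/-1 27.0:14/-1 27.5:16/-1 28.0:18/-2 28.5:19/-1 29.0:21/-1 29.5:23/-1
```

The pad has now sunk about 5 mm, roughly 15 N, which is firm and well below cracking. The trigger is let go and the robot is clear, so I hand in.

```bash
python3 -c "
from station import env
print(env.hand_in())"
```

```text
the job is handed in; nothing more can be done
None
```

I handed the job in at about 35 s: the small sherd is clamped flat on the bed at about 15 N, estimated from how far the moving pad sank. The trigger is let go and I never touched the other two sherds in the jig work; `hand_in` returned no verdict.

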